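# Find the chisel ferrule that fits the gauge

## Task

Find out which of the two brass chisel ferrules fits the gauge by sliding one endways, gently, onto the level steel pin: the right one goes fully home against the wooden block, the wrong one is stopped part-way by its narrow bore and must not be forced. Leave the one that fits fully home on the pin, lay the other flat in the compartment of the wooden tray, and let go of both. Do not drop them, and leave the chisel, the jar and the wood joint where they are.

Things in the scene. Friction and masses are not known exactly. Their poses are not given: they have to be found in the camera images.
- ferrule_a: brass sleeve on its side in a cradle of the plywood stand (cradle 40 long, 46 wide, 14 high; the two lie 120 apart). Diameter 34, length 50, about 125 g. Origin at its centre, 25 above the bench at the start; x = its axis, ends alike. Both ferrules look alike, bore 24 at the mouths; one lets the pin right through, the other (drawn by lot) narrows to 17 about 14 in from either end.
- ferrule_b: brass sleeve on its side in a cradle of the plywood stand (cradle 40 long, 46 wide, 14 high; the two lie 120 apart). Diameter 34, length 50, about 125 g. Origin at its centre, 25 above the bench at the start; x = its axis, ends alike. Both ferrules look alike, bore 24 at the mouths; one lets the pin right through, the other (drawn by lot) narrows to 17 about 14 in from either end.
- gauge: fixed fit gauge: wooden block 50 (x) x 70 (y), 92 high, foot plate 80 x 90 x 12, and a level steel pin, diameter 22, 55 long, pointing along -x at height 62, y = 0. Origin on the bench under the block's centre, z up. Block face x = -25, pin end x = -80, last 5 tapering to diameter 18. A ferrule fully home has its centre at x = -50; the narrow one stops at about x = -90.
- pin_tip (a point): centre of the gauge pin's free end, 62 mm above the bench; axes as gauge.
- tray: fixed wooden tray, an upright dowel stub (diameter 12, top at 28) at each end, 48 from the centre; 116 x 42 over all. One compartment 62 (x) x 32 (y), floor 4 and rim 10 above the bench, walls 5 thick. Origin on the bench under its centre; x along its length, z up. A ferrule laid in it has its axis along x, 21 above the bench.
- chisel: bystander: a wood-handled chisel, 242 long, lying along its x from -87 (butt) to 155 (tip), at most 30 high, beyond the gauge. Origin on the bench.
- jar: bystander: a closed amber glass jar, diameter 52, 65 high, between the robot and the gauge. Origin at the centre of its underside.
- joint_block: bystander: a sample wood joint, 70 x 28, 42 high. Origin at the centre of its underside.
There are look-alikes about, which are no part of the job. Leave any purple, red or turquoise look-alike of the ferrule_a alone.

How it is judged:
By the outcome, as a careful person would: the job done as asked, in the order asked, and still so for the second after the job is handed in, with the robot touching nothing.
It also fails if it takes over 64 s, if anything falls off the work surface, if the arm or the gripper's body presses on something with over 40 N, if the wrist force passes 120 N, or if a joint passes its speed limit or range.

## Robot

A 6-joint arm with a two-finger parallel gripper is mounted at the origin on the work surface. World frame = base frame: x ahead of the robot, y to its left, z up, the work surface at z = 0. Lengths are in m, angles in degrees, forces in N, time in s.
With the tool pointing down it reaches from about 0.375 to 0.9 m from the base axis. Payload 3.1 kg.
Tool frame: the origin (TCP) lies at the very end of the fingers, on their centre line; the grasp point (between the pads) lies 19 mm behind it; z points along the fingers, y is the line along which they close (so a half turn about z gives the same grasp; the last joint's range is limited). The gripper opens to 87 mm and grips with 3 to 60 N. Pads are 19 mm wide; open, the fingers measure 117 mm over their backs; the gripper's body (75 mm by 190 mm) begins 51 mm behind the grasp point.
Start: joints at [53.142, 30.224, 82.088, -0, 67.689, -10.227], TCP at [0.28, 0.559, 0.19] pointing down, gripper open.
Joint ranges: [-176.69, 176.69], [-43.24, 126.21], [12.49, 139.97], [-82, 262], [0, 151.66], [-163.58, 163.58]. Speed limits (degrees/s): [159.86, 159.86, 180, 180, 180, 180].

## Interface

Orientations are given as a 3x3 rotation matrix whose columns are the frame's x, y, z axes.
In Python, from rig import bot gives the robot as it stands.
- The arm moves only by the tool move_arm, never from a script. Its argument "increments" is a list of rows, each an object with "xyz": the shift along the tool's x, y, z in mm, a list of three; "roll": the turn about the tool's z in rad; "grip": the opening in per cent of the stroke, from 0 (shut) to 100 (fully open). A call has 1 to 5 rows; each row shifts and turns the commanded pose from where the row before left it, along the tool's axes as they then stand; what a row does not reach is not made up. A row lasts 1/12 s, in which the tool goes at most 41.7 mm and 7.16 degrees, less where a joint would pass 70% of its speed; a pose out of reach is approached as far as the arm can. A call is refused whole if a number of a shift passes 41.7 or a number of a turn 0.125, either way. A call with a gripper value outside its range is refused whole. The fingers move at their own pace and stop on an object; the grip force is fixed at half the most. Time passes only in rows, so rows that do not move let the fingers close. It gives the time, the measured TCP pose, the force, the opening and the grip force at its end, in the units of the state.
- bot.read_state(): the state, without advancing time (a new reading comes with each control period).
- bot.capture(name): name is "side" or "top"; returns (picture, depth): 480x640x3 uint8, red, green, blue; 480x640 float32, m along the optical axis (not along the pixel's ray), 0 where there is no reading.
- bot.camera_model(name): a dict with "intrinsics" (3x3 intrinsics, pixels), "rvec" (rotation vector, rad) and "tvec" (3), from world to camera coordinates, as OpenCV has them. Camera axes: x right, y down, z forward; pixel columns grow to the right and rows downward; lengths in m; the calibration is good to about 2 mm. A picture is of the moment at which its call begins. camera_model takes no time and is no camera call.
- bot.hand_in(): hands the job in; it is judged then, once.
Trained networks look in the newest picture that a camera, given by its name, has taken for a name from the list of things; names that differ only in an ending like _2 or _b are one class to them, and where a whole thing is asked for, a point or a joint stands for the part that bears it (a point fixed in the world has none). Each returns a list of dicts, best first, with "conf" (0 to 1); they miss things now and then, are a little off and sometimes report something else, mostly with a low value. They report only what shows in the picture. A call takes as long as a camera call. They do not tell look-alikes from the thing itself.
- bot.spot_in(label, camera): "at" ([x, y, z] in m, in the coordinates of the camera as it stood for that picture, good to about 4 mm: the middle of the surface that is visible of it).
- bot.trace(label, camera): "mask" (480x640 bool, what is visible of it).
The state is a dict: "time_s": time; "joint_positions": joint angles; "qvel": joint speeds; "tau": joint torques, N m; "position": TCP position; "tcp_rot": TCP orientation; "force": force on the tool from outside, world axes, zero at the start; "moment": the same for the moment, N m; "opening": opening from 0.0 (shut) to 1.0 (fully open); "grasp_force": force on a finger pad.
Only numpy, scipy, OpenCV 4.12 (cv2) and the standard library are available. Lean on these libraries where they do the work, as an engineer would, in place of code of your own. Each camera call takes 0.05 s, during which the arm holds its last target. There are 200 camera calls.

## Working session

There is one attempt and no reset: what is moved stays moved. The work goes in short steps, Python scripts to look and compute and a tool call to move; the robot and the scene stay as the last step left them, time stands still between calls to the robot, and variables do not carry over. Pictures are saved under pics/ and viewed, at most 10 in all, crops included, and the job is handed in when it is done.

Besides the shell and the picture viewer there is one more tool, called in YAML: its name, and indented under it one key for each argument. move_arm: Moves the arm, as the interface text tells. Its arguments: {"type":"object","properties":{"increments":{"type":"array"}},"required":["increments"]}

```bash
mkdir -p pics; cat > h.py <<'E'
import numpy as np, cv2
from rig import bot
def cam(n):
    m=bot.camera_model(n); R=cv2.Rodrigues(np.array(m['rvec'],float))[0]; return np.array(m['intrinsics']),R,np.array(m['tvec'],float).ravel()
def c2w(n,p):
    K,R,t=cam(n); return (np.asarray(p)-t)@R
def cloud(n,d,mask=None):
    K,R,t=cam(n); v,u=np.nonzero((d>0) if mask is None else (mask&(d>0))); z=d[v,u]
    return c2w(n,np.stack([(u-K[0,2])/K[0,0]*z,(v-K[1,2])/K[1,1]*z,z],1)),u,v
def proj(n,P):
    K,R,t=cam(n); q=(R@np.asarray(P)+t); q=K@q; return q[:2]/q[2]
E
python3 - <<'E'
from h import *
for n in ('top','side'):
    im,d=bot.capture(n); cv2.imwrite(f'pics/{n}0.png',im[:,:,::-1]); np.save(f'{n}d.npy',d)
    K,R,t=cam(n); print(n,'cam at',(-t@R).round(3),K[0,0])
    for l in ('ferrule_a','gauge','tray','chisel','jar','joint_block','pin_tip'):
        for r in bot.spot_in(l,n)[:6]: print(l,round(r['conf'],2),c2w(n,r['at']).round(3),proj(n,c2w(n,r['at'])).round())
s=bot.read_state(); print(s)
E
```

```text
top cam at [0.339 0.03  1.213] 580.931035976381
ferrule_a 0.94 [0.611 0.368 0.031] [166. 200.]
ferrule_a 0.92 [0.559 0.268 0.04 ] [212. 222.]
ferrule_a 0.75 [0.495 0.382 0.03 ] [157. 255.]
ferrule_a 0.73 [0.442 0.244 0.045] [222. 279.]
ferrule_a 0.66 [0.67  0.255 0.032] [219. 171.]
gauge 0.83 [ 0.555 -0.046  0.07 ] [365. 220.]
tray 0.94 [ 0.587 -0.32   0.009] [494. 208.]
chisel 0.85 [ 0.722 -0.15   0.024] [411. 146.]
jar 0.56 [ 0.383 -0.031  0.071] [359. 306.]
joint_block 0.95 [0.694 0.134 0.027] [277. 160.]
pin_tip 0.91 [ 0.55  -0.048  0.075] [366. 222.]
side cam at [ 0.089 -0.451  0.65 ] 450.36408102227995
ferrule_a 0.85 [0.494 0.382 0.027] [204. 207.]
ferrule_a 0.79 [0.605 0.356 0.026] [249. 193.]
ferrule_a 0.73 [0.441 0.235 0.039] [219. 241.]
ferrule_a 0.73 [0.664 0.25  0.022] [295. 203.]
ferrule_a 0.54 [0.558 0.253 0.037] [259. 216.]
gauge 0.74 [ 0.543 -0.065  0.055] [356. 285.]
chisel 0.86 [ 0.715 -0.172  0.014] [454. 285.]
jar 0.88 [ 0.372 -0.042  0.051] [276. 329.]
joint_block 0.64 [0.692 0.126 0.026] [339. 220.]
joint_block 0.6 [ 0.373 -0.045  0.055] [278. 328.]
pin_tip 0.75 [ 0.543 -0.065  0.058] [356. 284.]
{'time_s': 0.8, 'joint_positions': array([ 5.31432964e+01,  3.02213946e+01,  8.20867674e+01, -3.48736571e-04,
        6.76885389e+01, -1.02280190e+01]), 'qvel': array([-0.09369972,  0.04833841, -0.00633114, -0.04486635, -0.01104049,
       -0.13276813]), 'tau': array([ 2.58831287e-04, -4.39947617e+01, -1.76978785e+01,  6.34269440e-02,
        5.02518914e-02, -1.13055694e-05]), 'position': array([0.28010731, 0.55870929, 0.19037624]), 'tcp_rot': array([[-8.93930994e-01,  4.48204615e-01,  3.90419319e-05],
       [ 4.48204616e-01,  8.93930993e-01,  4.26931403e-05],
       [-1.57655305e-05,  5.56634955e-05, -9.99999998e-01]]), 'force': array([ 0.49803072,  0.64919658, -0.28880963]), 'moment': array([-0.03073376,  0.02013093,  0.05424316]), 'grasp_force': 0.0, 'opening': 1.0011338659513818}
```

View pics/top0.png

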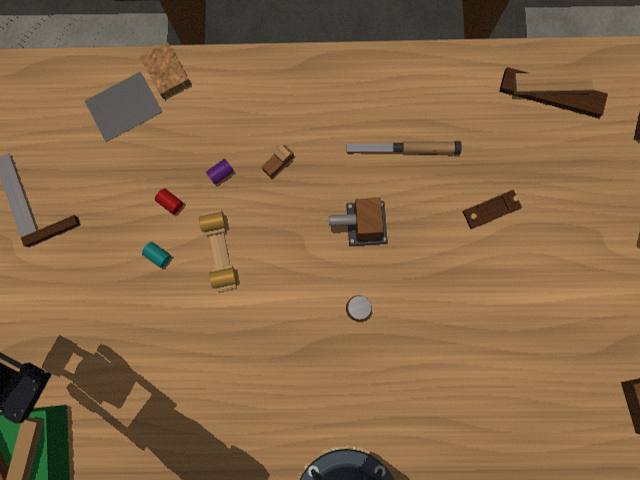

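View pics/side0.png

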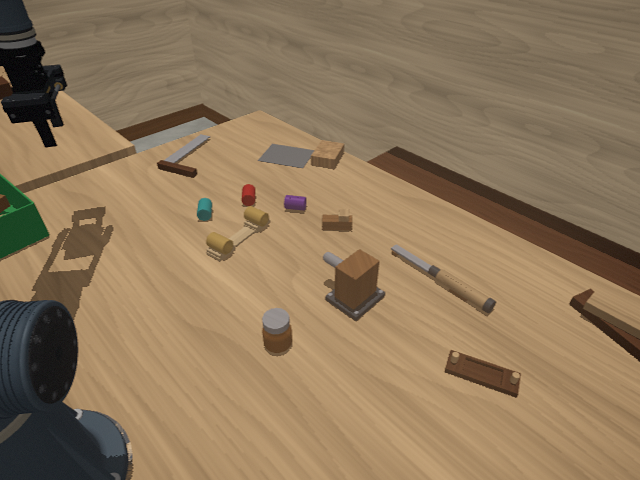

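The brass pair on the plywood stand is at top px (212,222) and (222,279). The things that could be mistaken for them are red (168,201), purple (219,171) and turquoise (157,255). The gauge is at (365,220) with its pin pointing left (+y). The tray is at (494,208), the jar at (359,306), the chisel at (405,148) and the joint at (277,160). Next I'll fit cylinders.

```bash
cat >> h.py <<'E'
from scipy.optimize import least_squares
def cyl(P,r,yaw0):
    # level cylinder: returns yaw(deg), perpendicular offset point, axis z, ends along the axis
    c=np.median(P,0)
    def f(q):
        n=np.array([-np.sin(q[0]),np.cos(q[0])]); s=(P[:,:2]-c[:2])@n-q[1]
        return np.hypot(s,P[:,2]-q[2])-r
    q=least_squares(f,[yaw0,0,c[2]-r],loss='soft_l1',f_scale=.001).x
    a=np.array([np.cos(q[0]),np.sin(q[0])]); n=np.array([-a[1],a[0]]); l=(P[:,:2]-c[:2])@a
    lo,hi=np.percentile(l,[1,99]); o=c[:2]+n*q[1]
    return np.degrees(q[0]),q[2],o+a*lo,o+a*hi,np.abs(f(q)).mean()
E
python3 - <<'E'
from h import *
for n in ('top','side'):
    im=cv2.imread(f'pics/{n}0.png'); d=np.load(f'{n}d.npy'); P,u,v=cloud(n,d); 
    hsv=cv2.cvtColor(im,cv2.COLOR_BGR2HSV)[v,u]
    for nm,c in (('A',(.56,.265)),('B',(.44,.24))):
        m=(np.hypot(P[:,0]-c[0],P[:,1]-c[1])<.045)&(P[:,2]>.026)&(P[:,2]<.06)
        y,z,a,b,e=cyl(P[m],.017,np.pi/2); print(n,nm,m.sum(),round(y,1),z.round(4),a.round(4),b.round(4),((a+b)/2).round(4),e.round(4))
    m=(np.hypot(P[:,0]-.555,P[:,1]+.04)<.09)&(P[:,2]>.083)&(P[:,2]<.11)
    Q=P[m]; r=cv2.minAreaRect((Q[:,:2]*1000).astype(np.float32)); print(n,'block',m.sum(),r,np.median(Q[:,2]))
    g=np.array(r[0])/1000
    m=(np.abs(P[:,0]-.55)<.03)&(P[:,1]>g[1]+.032)&(P[:,1]<g[1]+.11)&(P[:,2]>.055)&(P[:,2]<.085)
    y,z,a,b,e=cyl(P[m],.011,np.pi/2); print(n,'pin',m.sum(),round(y,1),z.round(4),a.round(4),b.round(4),e.round(4))
    m=(np.hypot(P[:,0]-.587,P[:,1]+.32)<.08)&(P[:,2]>.007)&(P[:,2]<.016)
    r=cv2.minAreaRect((P[m][:,:2]*1000).astype(np.float32)); print(n,'tray',m.sum(),r)
    m=(np.hypot(P[:,0]-.587,P[:,1]+.32)<.08)&(P[:,2]>.022)&(P[:,2]<.035); D=P[m][:,:2]
    if m.sum()>5:
        k=D[:,1]>D[:,1].mean(); print('dowels',D[k].mean(0).round(4),D[~k].mean(0).round(4),m.sum())
im=cv2.imread('pics/top0.png')
c=np.hstack([cv2.resize(im[190:300,140:260],None,fx=3.3,fy=3.3,interpolation=2),cv2.resize(im[190:300,310:430],None,fx=3.3,fy=3.3,interpolation=2)]); cv2.imwrite('pics/crop.png',c)
E
```

```text
top A 390 103.5 0.0251 [0.5712 0.2455] [0.5597 0.2931] [0.5654 0.2693] 0.0015
top B 408 102.1 0.0252 [0.4532 0.2209] [0.443  0.2689] [0.4481 0.2449] 0.0015
top block 908 ((560.7685546875, -52.694820404052734), (70.89866638183594, 50.49457550048828), 3.060216188430786) 0.09203313008372704
top pin 253 92.7 0.0622 [ 0.5595 -0.0201] [0.5574 0.0262] 0.0013
top tray 636 ((585.8896484375, -318.2759704589844), (119.93006896972656, 121.14846801757812), 35.93355178833008)
dowels [ 0.5691 -0.2726] [ 0.6052 -0.3606] 54
side A 234 100.7 0.0245 [0.568 0.245] [0.5588 0.2936] [0.5634 0.2693] 0.0012
side B 278 101.5 0.0246 [0.4509 0.2201] [0.4409 0.2691] [0.4459 0.2446] 0.0011
side block 818 ((558.0047607421875, -53.155113220214844), (72.16089630126953, 50.53348922729492), 1.9475380182266235) 0.09126257109712949
side pin 188 91.8 0.0614 [ 0.5568 -0.0135] [0.5555 0.0271] 0.0009
side tray 865 ((585.2706909179688, -316.46942138671875), (45.352638244628906, 116.32495880126953), 23.11764907836914)
dowels [ 0.5654 -0.2727] [ 0.602  -0.3611] 94
```

View pics/crop.png

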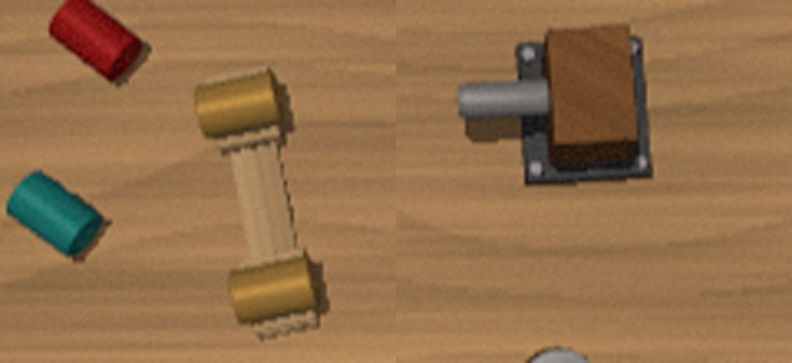

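The crop shows both brass ferrules in the cradles, the red and turquoise ones lying apart, and the pin pointing left. The sizes agree: A to B is 119.9 mm and the heights are 25, 62 and 92. A is at (.5644,.2693) and B at (.4470,.2448), both with axis 101.8°. The pin axis is at about 92.3° with its tip at (.5562,.027). The tray is at (.5854,-.3167), 112.5°.

```bash
cat >> h.py <<'E'
def plan(x,y,z,yaw,n):
    s=bot.read_state(); p=np.array(s['position']); R=np.array(s['tcp_rot']); a=np.arctan2(R[1,0],R[0,0])
    dy=(np.radians(yaw)-a+np.pi)%(2*np.pi)-np.pi; print('at',p.round(4),np.degrees(a).round(2),'dyaw',np.degrees(dy).round(2))
    d=(np.array([x,y,z])-p)*1000/n
    for i in range(n):
        b=a+dy*i/n; X=np.array([np.cos(b),np.sin(b),0]); Y=np.array([np.sin(b),-np.cos(b),0])
        print([round(d@X,1),round(d@Y,1),round(-d[2],1)],round(-dy/n,4))
E
python3 -c "
from h import *
plan(.5644,.2693,.08,101.8,12)"
```

```text
at [0.2801 0.5587 0.1904] 153.37 dyaw -51.57
[np.float64(-32.0), np.float64(-10.9), np.float64(9.2)] 0.075
[np.float64(-32.7), np.float64(-8.5), np.float64(9.2)] 0.075
[np.float64(-33.3), np.float64(-6.0), np.float64(9.2)] 0.075
[np.float64(-33.6), np.float64(-3.5), np.float64(9.2)] 0.075
[np.float64(-33.8), np.float64(-1.0), np.float64(9.2)] 0.075
[np.float64(-33.8), np.float64(1.5), np.float64(9.2)] 0.075
[np.float64(-33.6), np.float64(4.1), np.float64(9.2)] 0.075
[np.float64(-33.2), np.float64(6.6), np.float64(9.2)] 0.075
[np.float64(-32.6), np.float64(9.0), np.float64(9.2)] 0.075
[np.float64(-31.8), np.float64(11.4), np.float64(9.2)] 0.075
[np.float64(-30.9), np.float64(13.8), np.float64(9.2)] 0.075
[np.float64(-29.7), np.float64(16.1), np.float64(9.2)] 0.075
```

move_arm:
  increments:
    - {"xyz": [-32, -11, 9], "roll": 0.075, "grip": 60}
    - {"xyz": [-33, -8, 9], "roll": 0.075, "grip": 60}
    - {"xyz": [-33, -6, 9], "roll": 0.075, "grip": 60}
    - {"xyz": [-34, -4, 9], "roll": 0.075, "grip": 60}
    - {"xyz": [-34, -1, 9], "roll": 0.075, "grip": 60}

```text
time_s: 1.22
position: [0.3999, 0.4367, 0.1452]
tcp_rot: [[-0.665, 0.747, 0.0], [0.747, 0.665, 0.0], [-0.0, 0.0, -1.0]]
force: [-0.3, 0.4, -1.1]
opening: 0.708
grasp_force: 0.0
```

move_arm:
  increments:
    - {"xyz": [-34, 2, 9], "roll": 0.075, "grip": 60}
    - {"xyz": [-34, 4, 9], "roll": 0.075, "grip": 60}
    - {"xyz": [-33, 7, 9], "roll": 0.075, "grip": 60}
    - {"xyz": [-33, 9, 9], "roll": 0.075, "grip": 60}
    - {"xyz": [-32, 11, 9], "roll": 0.075, "grip": 60}

```text
time_s: 1.63
position: [0.5196, 0.3153, 0.1001]
tcp_rot: [[-0.345, 0.939, 0.001], [0.939, 0.345, 0.0], [0.0, 0.001, -1.0]]
force: [0.0, 1.0, 0.1]
opening: 0.603
grasp_force: 0.0
```

move_arm:
  increments:
    - {"xyz": [-31, 14, 9], "roll": 0.075, "grip": 60}
    - {"xyz": [-29, 16, 9], "roll": 0.075, "grip": 60}
    - {"xyz": [0, 0, 0], "roll": 0, "grip": 60}
    - {"xyz": [0, 0, 0], "roll": 0, "grip": 60}

```text
time_s: 1.97
position: [0.5668, 0.2672, 0.0817]
tcp_rot: [[-0.201, 0.98, -0.001], [0.98, 0.201, -0.0], [0.0, -0.001, -1.0]]
force: [-0.2, 0.4, 1.2]
opening: 0.599
grasp_force: 0.0
```

```bash
python3 -c "
from h import *
plan(.5644,.2693,.016,101.8,5)"
```

```text
at [0.5668 0.2672 0.0817] 101.62 dyaw 0.18
[np.float64(0.5), np.float64(-0.4), np.float64(13.1)] -0.0006
[np.float64(0.5), np.float64(-0.4), np.float64(13.1)] -0.0006
[np.float64(0.5), np.float64(-0.4), np.float64(13.1)] -0.0006
[np.float64(0.5), np.float64(-0.4), np.float64(13.1)] -0.0006
[np.float64(0.5), np.float64(-0.4), np.float64(13.1)] -0.0006
```

move_arm:
  increments:
    - {"xyz": [0.5, -0.5, 20], "roll": -0.001, "grip": 60}
    - {"xyz": [0.5, -0.5, 20], "roll": -0.001, "grip": 60}
    - {"xyz": [0.5, -0.5, 15], "roll": -0.001, "grip": 60}
    - {"xyz": [1, -0.5, 10.5], "roll": 0, "grip": 60}
    - {"xyz": [0, 0, 0], "roll": 0, "grip": 60}

```text
time_s: 2.38
position: [0.5604, 0.2716, 0.0149]
tcp_rot: [[-0.209, 0.978, -0.005], [0.978, 0.209, -0.001], [-0.0, -0.005, -1.0]]
force: [0.0, -0.1, -0.2]
opening: 0.602
grasp_force: 0.0
```

move_arm:
  increments:
    - {"xyz": [0, 0, 0], "roll": 0, "grip": 20}
    - {"xyz": [0, 0, 0], "roll": 0, "grip": 20}
    - {"xyz": [0, 0, 0], "roll": 0, "grip": 20}
    - {"xyz": [0, 0, 0], "roll": 0, "grip": 20}
    - {"xyz": [0, 0, 0], "roll": 0, "grip": 20}

```text
time_s: 2.8
position: [0.5638, 0.2712, 0.0177]
tcp_rot: [[-0.207, 0.978, 0.002], [0.978, 0.207, 0.0], [0.0, 0.002, -1.0]]
force: [-0.6, -0.6, -0.5]
opening: 0.311
grasp_force: 0.0
```

```bash
python3 - <<'E'
from h import *
s=bot.read_state(); print(s['position'],s['opening'],s['grasp_force'])
a,d1=bot.capture('top'); b,d=bot.capture('side')
c=np.hstack([cv2.resize(a[170:300,150:280],(400,400),interpolation=2),cv2.resize(b[140:260,190:310],(400,400),interpolation=2)]); cv2.imwrite('pics/c2.png',c[:,:,::-1])
E
```

```text
[0.56375152 0.27116731 0.01773418] 0.3108968557449235 0.0
```

View pics/c2.png

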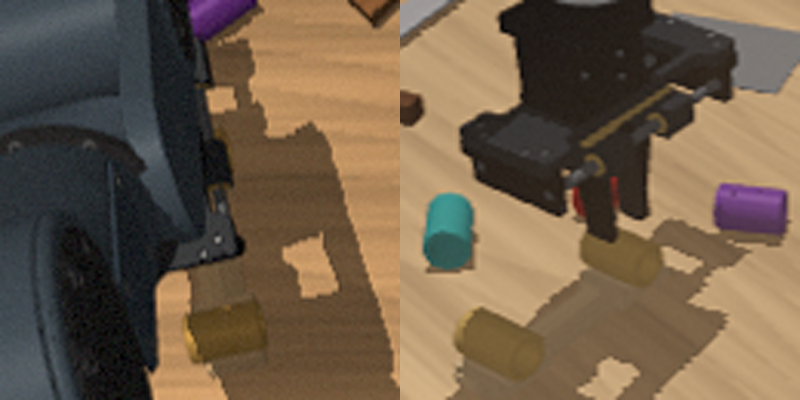

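The side crop shows the fingers over the far end of the ferrule, with the tips looking too high at crop (600,235). I'll check the fingertip position against depth.

```bash
python3 - <<'E'
from h import *
s=bot.read_state(); p=np.array(s['position']); print(s['time_s'],p,s['opening'],s['grasp_force'],s['joint_positions'])
b,d=bot.capture('side'); P,u,v=cloud('side',d); hsv=cv2.cvtColor(b,cv2.COLOR_RGB2HSV)[v,u]; rgb=b[v,u].astype(int)
print('tcp px',proj('side',p),proj('side',p+[0,0,.05]))
near=np.hypot(P[:,0]-.565,P[:,1]-.27)<.07
m=near&(rgb.max(1)<50)&(P[:,2]>.012)
for z in np.arange(.01,.08,.01):
    k=m&(P[:,2]>z)&(P[:,2]<z+.01)
    if k.sum(): print(z.round(2),k.sum(),P[k].min(0).round(3),P[k].max(0).round(3))
m=near&(hsv[:,1]>110)&(P[:,2]>.024)&(P[:,2]<.06)&(hsv[:,0]>12)&(hsv[:,0]<35)
print('ferrule',m.sum(),cyl(P[m],.017,np.pi/2))
cv2.imwrite('pics/c3.png',cv2.resize(b[170:240,215:305],(800,622),interpolation=2)[:600,:,::-1])
E
```

```text
2.9 [0.56348688 0.2710287  0.01739096] 0.24023038026532478 0.0 [ 1.54617412e+01  4.31590182e+01  8.91564922e+01 -6.64462400e-04
  4.76314044e+01  3.49226296e+00]
tcp px [256.50363757 218.06085385] [254.50848493 200.43647844]
0.05 32 [0.543 0.255 0.05 ] [0.581 0.279 0.06 ]
0.06 36 [0.542 0.254 0.06 ] [0.58  0.279 0.07 ]
0.07 36 [0.541 0.254 0.07 ] [0.58  0.282 0.08 ]
0.08 35 [0.539 0.252 0.08 ] [0.581 0.278 0.09 ]
ferrule 209 (np.float64(100.80296342783356), np.float64(0.02452146896369789), array([0.5680718 , 0.24411656]), array([0.55870751, 0.29319207]), np.float64(0.0018198741945028216))
```

View pics/c3.png

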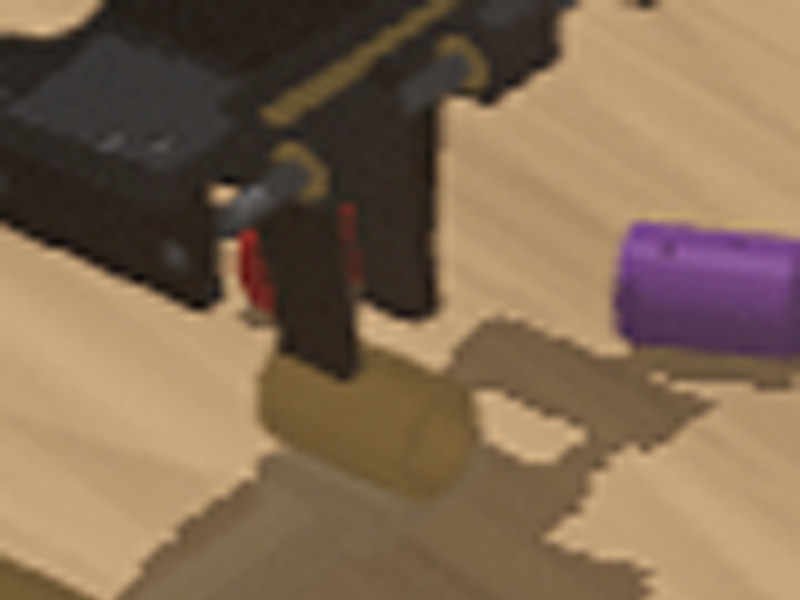

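```bash
python3 - <<'E'
from h import *
# start pose check: fingertips +-(43..58) along y tool
y=np.array([.448,.894,0])
for s in(-1,1): print('start tip px side',proj('side',np.array([.28,.559,.19])+s*.05*y), 'top',proj('top',np.array([.28,.559,.19])+s*.05*y))
im=cv2.imread('pics/side0.png'); d=np.load('sided.npy'); P,u,v=cloud('side',d)
m=(np.hypot(P[:,0]-.28,P[:,1]-.559)<.09)&(P[:,2]>.12)
for z in np.arange(.14,.32,.02):
    k=m&(abs(P[:,2]-z)<.01)
    if k.sum(): print(z.round(2),k.sum(),P[k].min(0).round(3),P[k].max(0).round(3))
b,d=bot.capture('side'); P,u,v=cloud('side',d)
k=(u>=244)&(u<=256)&(v>=195)&(v<=216)&(P[:,2]>0)&(b[v,u].astype(int).max(1)<60)
for r in range(196,216,2):
    q=k&(v==r)
    if q.any(): print(r,P[q].mean(0).round(3),u[q].min(),u[q].max())
E
```

```text
start tip px side [ 56.76397515 160.09178387] top [ 49.1495952  379.96685283]
start tip px side [ 63.31610261 138.54338018] top [2.22109275e-01 3.53971440e+02]
0.22 87 [0.247 0.503 0.222] [0.312 0.6   0.23 ]
0.24 202 [0.247 0.503 0.23 ] [0.314 0.605 0.25 ]
0.26 137 [0.245 0.499 0.25 ] [0.314 0.598 0.27 ]
0.28 90 [0.244 0.498 0.27 ] [0.314 0.6   0.29 ]
0.3 410 [0.216 0.47  0.29 ] [0.351 0.614 0.31 ]
196 [0.548 0.264 0.09 ] 244 256
198 [0.549 0.264 0.085] 245 256
200 [0.547 0.265 0.079] 245 256
202 [0.549 0.264 0.074] 246 256
204 [0.547 0.264 0.069] 247 254
206 [0.546 0.263 0.065] 247 254
208 [0.546 0.265 0.058] 247 254
210 [0.547 0.262 0.053] 249 254
```

The fingertips are really about 31 mm higher than the reported TCP z, both at the start and now, while xy agrees. I'll correct for that: true tip z = reported z + 0.031. Nothing has been touched so far. Next I reopen and go lower, gently.

move_arm:
  increments:
    - {"xyz": [-1.5, 0.5, 0], "roll": 0, "grip": 65}
    - {"xyz": [0, 0, 0], "roll": 0, "grip": 65}
    - {"xyz": [0, 0, 0], "roll": 0, "grip": 65}
    - {"xyz": [0, 0, 0], "roll": 0, "grip": 65}
    - {"xyz": [0, 0, 0], "roll": 0, "grip": 65}

```text
time_s: 3.42
position: [0.5639, 0.2696, 0.0168]
tcp_rot: [[-0.207, 0.978, -0.0], [0.978, 0.207, -0.0], [0.0, -0.0, -1.0]]
force: [-0.1, 0.1, -0.0]
opening: 0.508
grasp_force: 0.0
```

move_arm:
  increments:
    - {"xyz": [0, 0, 7], "roll": 0, "grip": 65}
    - {"xyz": [0, 0, 7], "roll": 0, "grip": 65}
    - {"xyz": [0, 0, 6], "roll": 0, "grip": 65}
    - {"xyz": [0, 0, 6], "roll": 0, "grip": 65}
    - {"xyz": [0, 0, 0], "roll": 0, "grip": 65}

```text
time_s: 3.83
position: [0.5626, 0.2692, -0.0111]
tcp_rot: [[-0.207, 0.978, -0.003], [0.978, 0.207, -0.001], [-0.0, -0.003, -1.0]]
force: [-0.6, 0.1, -0.1]
opening: 0.649
grasp_force: 0.0
```

move_arm:
  increments:
    - {"xyz": [0, 0, 4], "roll": 0, "grip": 65}
    - {"xyz": [0, 0, 0], "roll": 0, "grip": 65}
    - {"xyz": [0, 0, 0], "roll": 0, "grip": 20}
    - {"xyz": [0, 0, 0], "roll": 0, "grip": 20}
    - {"xyz": [0, 0, 0], "roll": 0, "grip": 20}

```text
time_s: 4.25
position: [0.5642, 0.2697, -0.0129]
tcp_rot: [[-0.207, 0.978, 0.001], [0.978, 0.207, 0.0], [0.0, 0.001, -1.0]]
force: [0.1, -0.3, -0.6]
opening: 0.503
grasp_force: 0.0
```

move_arm:
  increments:
    - {"xyz": [0, 0, 0], "roll": 0, "grip": 20}
    - {"xyz": [0, 0, 0], "roll": 0, "grip": 20}
    - {"xyz": [0, 0, 0], "roll": 0, "grip": 20}
    - {"xyz": [0, 0, 0], "roll": 0, "grip": 20}

```text
time_s: 4.58
position: [0.5639, 0.2696, -0.0129]
tcp_rot: [[-0.208, 0.978, 0.0], [0.978, 0.208, -0.0], [-0.0, 0.0, -1.0]]
force: [-0.5, 0.9, 1.8]
opening: 0.39
grasp_force: 30.0
```

Held: the opening matches 34 mm at 30 N. I'll lift it and go to the point in front of the pin.

move_arm:
  increments:
    - {"xyz": [0, 0, -8], "roll": 0, "grip": 20}
    - {"xyz": [0, 0, -12], "roll": 0, "grip": 20}
    - {"xyz": [0, 0, -12], "roll": 0, "grip": 20}
    - {"xyz": [0, 0, -5], "roll": 0, "grip": 20}
    - {"xyz": [0, 0, 0], "roll": 0, "grip": 20}

```text
time_s: 5.0
position: [0.5657, 0.2702, 0.0263]
tcp_rot: [[-0.208, 0.978, 0.005], [0.978, 0.208, 0.001], [0.0, 0.005, -1.0]]
force: [-0.1, 0.6, -0.6]
opening: 0.383
grasp_force: 30.0
```

```bash
python3 -c "
from h import *
s=bot.read_state();print(s['force'],s['opening'])
plan(.5543,.069,.0241,92.3,9)"
```

```text
[-0.13655141  0.59797209 -0.55116077] 0.3828698047939879
at [0.5657 0.2702 0.0263] 101.98 dyaw -9.68
[np.float64(-21.6), np.float64(-5.9), np.float64(0.2)] 0.0188
[np.float64(-21.7), np.float64(-5.5), np.float64(0.2)] 0.0188
[np.float64(-21.8), np.float64(-5.1), np.float64(0.2)] 0.0188
[np.float64(-21.9), np.float64(-4.7), np.float64(0.2)] 0.0188
[np.float64(-22.0), np.float64(-4.2), np.float64(0.2)] 0.0188
[np.float64(-22.1), np.float64(-3.8), np.float64(0.2)] 0.0188
[np.float64(-22.1), np.float64(-3.4), np.float64(0.2)] 0.0188
[np.float64(-22.2), np.float64(-3.0), np.float64(0.2)] 0.0188
[np.float64(-22.2), np.float64(-2.6), np.float64(0.2)] 0.0188
```

move_arm:
  increments:
    - {"xyz": [-20, -5.5, 0], "roll": 0.019, "grip": 20}
    - {"xyz": [-22, -5, 0], "roll": 0.019, "grip": 20}
    - {"xyz": [-22, -5, 0], "roll": 0.019, "grip": 20}
    - {"xyz": [-22, -4.5, 0], "roll": 0.019, "grip": 20}
    - {"xyz": [-22, -4, 0], "roll": 0.019, "grip": 20}

```text
time_s: 5.42
position: [0.5583, 0.1582, 0.0239]
tcp_rot: [[-0.113, 0.994, -0.0], [0.994, 0.113, -0.0], [-0.0, -0.0, -1.0]]
force: [-0.5, -0.2, -1.8]
opening: 0.383
grasp_force: 30.0
```

move_arm:
  increments:
    - {"xyz": [-22, -4, 0], "roll": 0.019, "grip": 20}
    - {"xyz": [-22, -3.5, 0], "roll": 0.019, "grip": 20}
    - {"xyz": [-22, -3, 0], "roll": 0.019, "grip": 20}
    - {"xyz": [-22, -2, 0], "roll": 0.017, "grip": 20}
    - {"xyz": [0, 0, 0], "roll": 0, "grip": 20}

```text
time_s: 5.83
position: [0.5539, 0.0667, 0.0239]
tcp_rot: [[-0.036, 0.999, 0.0], [0.999, 0.036, -0.001], [-0.001, 0.0, -1.0]]
force: [-0.1, -0.2, -1.3]
opening: 0.385
grasp_force: 30.0
```

move_arm:
  increments:
    - {"xyz": [0, 0, 0], "roll": 0, "grip": 20}
    - {"xyz": [0, 0, 0], "roll": 0, "grip": 20}
    - {"xyz": [0, 0, 0], "roll": 0, "grip": 20}

```text
time_s: 6.08
position: [0.5536, 0.0712, 0.0239]
tcp_rot: [[-0.041, 0.999, -0.0], [0.999, 0.041, 0.0], [0.0, 0.0, -1.0]]
force: [-0.9, 0.0, -0.8]
opening: 0.385
grasp_force: 30.0
```

```bash
python3 - <<'E'
from h import *
s=bot.read_state(); print(s['force'],s['opening'])
plan(.5543,.069,.0241,92.3,1)
out=[]
for n in('top','side'):
    b,d=bot.capture(n); P,u,v=cloud(n,d); hsv=cv2.cvtColor(b,cv2.COLOR_RGB2HSV)[v,u]
    m=(abs(P[:,0]-.555)<.04)&(abs(P[:,1]-.065)<.06)&(P[:,2]>.045)&(P[:,2]<.09)&(hsv[:,1]>110)&(hsv[:,0]>12)&(hsv[:,0]<35)
    if m.sum()>30: print(n,'fer',m.sum(),cyl(P[m],.017,np.pi/2))
    m=(abs(P[:,0]-.556)<.025)&(P[:,1]>-.018)&(P[:,1]<.035)&(P[:,2]>.055)&(P[:,2]<.08)&(hsv[:,1]<70)
    if m.sum()>30: print(n,'pin',m.sum(),cyl(P[m],.011,np.pi/2))
    c=proj(n,[.555,.04,.062]).astype(int); out.append(cv2.resize(b[c[1]-45:c[1]+45,c[0]-45:c[0]+45],(400,400),interpolation=2))
cv2.imwrite('pics/c4.png',np.hstack(out)[:,:,::-1])
E
```

```text
[-0.93493177  0.02577538 -0.82108172] 0.38460033342010536
at [0.5536 0.0712 0.0239] 92.35 dyaw -0.05
[np.float64(-2.2), np.float64(0.6), np.float64(-0.2)] 0.0009
top pin 162 (np.float64(91.285608860175), np.float64(0.06219687433611462), array([ 0.55877511, -0.01782394]), array([0.55805712, 0.01416928]), np.float64(0.0014633838307699595))
side fer 311 (np.float64(94.33684916804457), np.float64(0.06242889083695678), array([0.55357926, 0.04594128]), array([0.54988414, 0.09466572]), np.float64(0.003271354143367628))
side pin 174 (np.float64(91.71950959115927), np.float64(0.06143826671482744), array([ 0.55679918, -0.01249766]), array([0.55561869, 0.02682572]), np.float64(0.0008212250188613928))
```

View pics/c4.png

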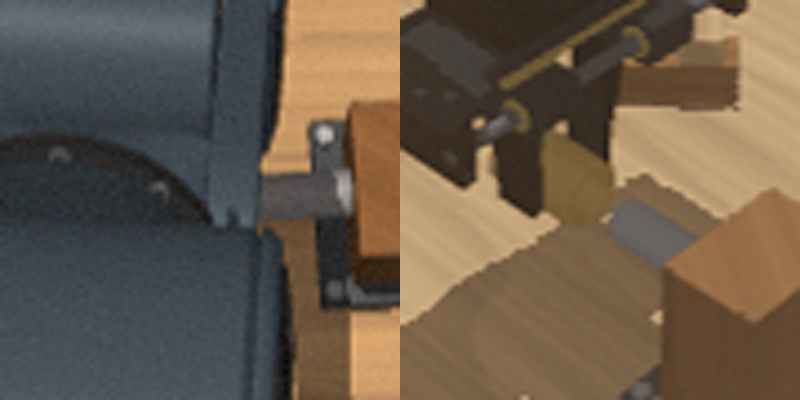

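The side crop shows the ferrule held level, with its mouth at crop (600,180) facing the pin end (625,210). I'll nudge it sideways by 0.7 mm and advance gently, watching the force.

move_arm:
  increments:
    - {"xyz": [-4, 0.7, 0], "roll": 0.003, "grip": 20}
    - {"xyz": [-4, 0, 0], "roll": 0, "grip": 20}
    - {"xyz": [-4, 0, 0], "roll": 0, "grip": 20}
    - {"xyz": [-3, 0, 0], "roll": 0, "grip": 20}
    - {"xyz": [-2, 0, 0], "roll": 0, "grip": 20}

```text
time_s: 6.6
position: [0.5551, 0.0528, 0.0239]
tcp_rot: [[-0.037, 0.999, 0.0], [0.999, 0.037, -0.0], [-0.0, 0.0, -1.0]]
force: [-0.5, 0.4, -1.9]
opening: 0.39
grasp_force: 30.0
```

move_arm:
  increments:
    - {"xyz": [-2, 0, 0], "roll": 0, "grip": 20}
    - {"xyz": [-2, 0, 0], "roll": 0, "grip": 20}
    - {"xyz": [-2, 0, 0], "roll": 0, "grip": 20}
    - {"xyz": [-1.5, 0, 0], "roll": 0, "grip": 20}
    - {"xyz": [0, 0, 0], "roll": 0, "grip": 20}

```text
time_s: 7.02
position: [0.555, 0.0455, 0.0238]
tcp_rot: [[-0.037, 0.999, -0.001], [0.999, 0.037, -0.0], [-0.0, -0.001, -1.0]]
force: [-0.7, 0.2, -1.0]
opening: 0.38
grasp_force: 30.0
```

move_arm:
  increments:
    - {"xyz": [-1.5, 0, 0], "roll": 0, "grip": 20}
    - {"xyz": [-1.5, 0, 0], "roll": 0, "grip": 20}
    - {"xyz": [-1.5, 0, 0], "roll": 0, "grip": 20}
    - {"xyz": [-1.5, 0, 0], "roll": 0, "grip": 20}
    - {"xyz": [0, 0, 0], "roll": 0, "grip": 20}

```text
time_s: 7.43
position: [0.5553, 0.0396, 0.0238]
tcp_rot: [[-0.037, 0.999, -0.001], [0.999, 0.037, -0.0], [0.0, -0.001, -1.0]]
force: [-0.9, -0.7, -0.6]
opening: 0.384
grasp_force: 30.0
```

move_arm:
  increments:
    - {"xyz": [-1, 0, 0], "roll": 0, "grip": 20}
    - {"xyz": [-1, 0, 0], "roll": 0, "grip": 20}
    - {"xyz": [-1, 0, 0], "roll": 0, "grip": 20}
    - {"xyz": [0, 0, 0], "roll": 0, "grip": 20}

```text
time_s: 7.77
position: [0.5554, 0.0368, 0.0238]
tcp_rot: [[-0.037, 0.999, -0.001], [0.999, 0.037, 0.0], [0.0, -0.001, -1.0]]
force: [-0.7, 0.7, -1.1]
opening: 0.382
grasp_force: 30.0
```

move_arm:
  increments:
    - {"xyz": [-1, 0, 0], "roll": 0, "grip": 20}
    - {"xyz": [-1, 0, 0], "roll": 0, "grip": 20}
    - {"xyz": [0, 0, 0], "roll": 0, "grip": 20}

```text
time_s: 8.02
position: [0.5554, 0.0365, 0.0238]
tcp_rot: [[-0.035, 0.999, -0.0], [0.999, 0.035, 0.003], [0.003, -0.0, -1.0]]
force: [-0.9, 6.3, -1.3]
opening: 0.382
grasp_force: 30.0
```

move_arm:
  increments:
    - {"xyz": [-1, 0, 0], "roll": 0, "grip": 20}
    - {"xyz": [-1, 0, 0], "roll": 0, "grip": 20}
    - {"xyz": [0, 0, 0], "roll": 0, "grip": 20}

```text
time_s: 8.27
position: [0.5554, 0.0364, 0.0238]
tcp_rot: [[-0.034, 0.999, -0.0], [0.999, 0.034, 0.005], [0.005, -0.0, -1.0]]
force: [1.3, 13.4, -0.3]
opening: 0.381
grasp_force: 30.0
```

Stopped with 13 N at gauge x ≈ -89, exactly where the narrow one should stop. So A is the narrow one and goes to the tray. I'll back it off straight.

move_arm:
  increments:
    - {"xyz": [4, 0, 0], "roll": 0, "grip": 20}
    - {"xyz": [8, 0, 0], "roll": 0, "grip": 20}
    - {"xyz": [15, 0, 0], "roll": 0, "grip": 20}
    - {"xyz": [18, 0, 0], "roll": 0, "grip": 20}
    - {"xyz": [10, 0, 0], "roll": 0, "grip": 20}

```text
time_s: 8.68
position: [0.5545, 0.089, 0.0241]
tcp_rot: [[-0.037, 0.999, 0.002], [0.999, 0.037, -0.0], [-0.0, 0.002, -1.0]]
force: [0.0, -0.4, -2.0]
opening: 0.385
grasp_force: 30.0
```

move_arm:
  increments:
    - {"xyz": [0, 0, -15], "roll": 0, "grip": 20}
    - {"xyz": [0, 0, -25], "roll": 0, "grip": 20}
    - {"xyz": [0, 0, -25], "roll": 0, "grip": 20}
    - {"xyz": [0, 0, -15], "roll": 0, "grip": 20}
    - {"xyz": [0, 0, 0], "roll": 0, "grip": 20}

```text
time_s: 9.1
position: [0.5572, 0.0878, 0.1074]
tcp_rot: [[-0.038, 0.999, 0.009], [0.999, 0.038, -0.001], [-0.001, 0.009, -1.0]]
force: [0.8, 0.1, -2.4]
opening: 0.387
grasp_force: 30.0
```

```bash
python3 -c "
from h import *
s=bot.read_state();print(s['force'],s['opening'])
plan(.5846,-.3164,.1041,112.5,14)"
```

```text
[ 0.75252469  0.09918395 -2.43735183] 0.386504090749212
at [0.5572 0.0878 0.1074] 92.15 dyaw 20.35
[np.float64(-28.9), np.float64(0.9), np.float64(0.2)] -0.0254
[np.float64(-28.9), np.float64(0.1), np.float64(0.2)] -0.0254
[np.float64(-28.9), np.float64(-0.6), np.float64(0.2)] -0.0254
[np.float64(-28.9), np.float64(-1.3), np.float64(0.2)] -0.0254
[np.float64(-28.9), np.float64(-2.1), np.float64(0.2)] -0.0254
[np.float64(-28.8), np.float64(-2.8), np.float64(0.2)] -0.0254
[np.float64(-28.7), np.float64(-3.5), np.float64(0.2)] -0.0254
[np.float64(-28.6), np.float64(-4.3), np.float64(0.2)] -0.0254
[np.float64(-28.5), np.float64(-5.0), np.float64(0.2)] -0.0254
[np.float64(-28.4), np.float64(-5.7), np.float64(0.2)] -0.0254
[np.float64(-28.2), np.float64(-6.4), np.float64(0.2)] -0.0254
[np.float64(-28.0), np.float64(-7.1), np.float64(0.2)] -0.0254
[np.float64(-27.9), np.float64(-7.8), np.float64(0.2)] -0.0254
[np.float64(-27.6), np.float64(-8.5), np.float64(0.2)] -0.0254
```

move_arm:
  increments:
    - {"xyz": [-25, 1, 0], "roll": -0.025, "grip": 20}
    - {"xyz": [-29, 0, 0], "roll": -0.025, "grip": 20}
    - {"xyz": [-29, -0.5, 0], "roll": -0.025, "grip": 20}
    - {"xyz": [-29, -1.5, 0], "roll": -0.025, "grip": 20}
    - {"xyz": [-29, -2, 0], "roll": -0.025, "grip": 20}

```text
time_s: 9.52
position: [0.5628, -0.0542, 0.1027]
tcp_rot: [[-0.163, 0.987, -0.001], [0.987, 0.163, -0.0], [0.0, -0.001, -1.0]]
force: [0.6, 0.3, -1.6]
opening: 0.385
grasp_force: 30.0
```

move_arm:
  increments:
    - {"xyz": [-29, -3, 0], "roll": -0.025, "grip": 20}
    - {"xyz": [-29, -3.5, 0], "roll": -0.025, "grip": 20}
    - {"xyz": [-29, -4.5, 0], "roll": -0.025, "grip": 20}
    - {"xyz": [-29, -5, 0], "roll": -0.025, "grip": 20}
    - {"xyz": [-28, -6, 0], "roll": -0.025, "grip": 20}

```text
time_s: 9.93
position: [0.5716, -0.2001, 0.1025]
tcp_rot: [[-0.284, 0.959, -0.001], [0.959, 0.284, 0.0], [0.0, -0.001, -1.0]]
force: [-0.2, 0.5, -1.1]
opening: 0.385
grasp_force: 30.0
```

move_arm:
  increments:
    - {"xyz": [-28, -6, 0], "roll": -0.025, "grip": 20}
    - {"xyz": [-28, -7, 0], "roll": -0.025, "grip": 20}
    - {"xyz": [-28, -8, 0], "roll": -0.025, "grip": 20}
    - {"xyz": [-25, -7, 0], "roll": -0.028, "grip": 20}
    - {"xyz": [0, 0, 0], "roll": 0, "grip": 20}

```text
time_s: 10.35
position: [0.5807, -0.3174, 0.1027]
tcp_rot: [[-0.377, 0.926, 0.002], [0.926, 0.377, -0.005], [-0.005, 0.0, -1.0]]
force: [1.0, 0.3, -1.1]
opening: 0.381
grasp_force: 30.0
```

move_arm:
  increments:
    - {"xyz": [0, 0, 0], "roll": 0, "grip": 20}
    - {"xyz": [0, 0, 0], "roll": 0, "grip": 20}
    - {"xyz": [0, 0, 0], "roll": 0, "grip": 20}

```text
time_s: 10.6
position: [0.5794, -0.3091, 0.1029]
tcp_rot: [[-0.381, 0.925, -0.002], [0.925, 0.381, 0.002], [0.002, -0.001, -1.0]]
force: [-0.7, 0.7, -3.0]
opening: 0.384
grasp_force: 30.0
```

```bash
python3 -c "
from h import *
s=bot.read_state();print(s['force'],s['opening'])
plan(.5846,-.3164,.03,112.5,1)"
```

```text
[-0.65819842  0.73703411 -2.99705908] 0.38412603029448095
at [ 0.5794 -0.3091  0.1029] 112.39 dyaw 0.11
[np.float64(-8.8), np.float64(2.0), np.float64(72.9)] -0.0019
```

move_arm:
  increments:
    - {"xyz": [-8.8, 2, 15], "roll": 0, "grip": 20}
    - {"xyz": [0, 0, 25], "roll": 0, "grip": 20}
    - {"xyz": [0, 0, 20], "roll": 0, "grip": 20}
    - {"xyz": [0, 0, 10], "roll": 0, "grip": 20}
    - {"xyz": [0, 0, 0], "roll": 0, "grip": 20}

```text
time_s: 11.02
position: [0.5834, -0.3154, 0.0309]
tcp_rot: [[-0.381, 0.924, -0.005], [0.924, 0.381, 0.004], [0.006, -0.003, -1.0]]
force: [0.0, 0.4, -1.8]
opening: 0.387
grasp_force: 30.0
```

move_arm:
  increments:
    - {"xyz": [0, 0, 0], "roll": 0, "grip": 20}
    - {"xyz": [0, 0, 0], "roll": 0, "grip": 20}

```text
time_s: 11.18
position: [0.5863, -0.3183, 0.0351]
tcp_rot: [[-0.381, 0.925, 0.002], [0.925, 0.381, -0.001], [-0.002, 0.001, -1.0]]
force: [0.6, 0.7, -1.4]
opening: 0.382
grasp_force: 30.0
```

```bash
python3 - <<'E'
from h import *
plan(.5846,-.3164,-.0169,112.5,1)
out=[]
for n in('top','side'):
    b,d=bot.capture(n); P,u,v=cloud(n,d); hsv=cv2.cvtColor(b,cv2.COLOR_RGB2HSV)[v,u]
    m=(np.hypot(P[:,0]-.585,P[:,1]+.3164)<.045)&(P[:,2]>.048)&(P[:,2]<.09)&(hsv[:,1]>110)&(hsv[:,0]>12)&(hsv[:,0]<35)
    if m.sum()>30: print(n,'fer',m.sum(),cyl(P[m],.017,np.radians(112)))
    c=proj(n,[.585,-.316,.03]).astype(int); out.append(cv2.resize(b[c[1]-50:c[1]+50,c[0]-50:c[0]+50],(400,400),interpolation=2))
cv2.imwrite('pics/c5.png',np.hstack(out)[:,:,::-1])
E
```

```text
at [ 0.5863 -0.3183  0.0351] 112.39 dyaw 0.11
[np.float64(2.4), np.float64(-0.9), np.float64(52.0)] -0.002
```

View pics/c5.png

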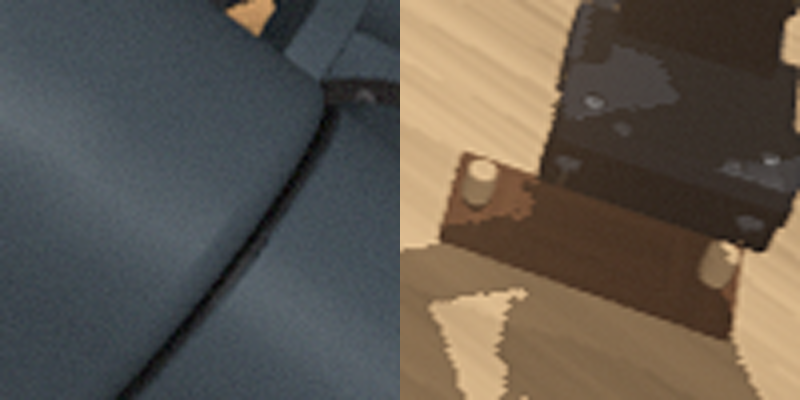

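The ferrule is hidden behind the gripper here. The side crop shows the tray with the gripper over its middle, and the dowels are free at crop (480,180) and (720,265). I'll go lower.

move_arm:
  increments:
    - {"xyz": [0, 0, 10], "roll": 0, "grip": 20}
    - {"xyz": [0, 0, 15], "roll": 0, "grip": 20}
    - {"xyz": [0, 0, 10], "roll": 0, "grip": 20}
    - {"xyz": [0, 0, 5], "roll": 0, "grip": 20}
    - {"xyz": [0, 0, 0], "roll": 0, "grip": 20}

```text
time_s: 11.7
position: [0.5842, -0.3174, -0.0079]
tcp_rot: [[-0.38, 0.925, -0.003], [0.925, 0.38, 0.002], [0.003, -0.002, -1.0]]
force: [-0.3, 0.1, -1.5]
opening: 0.383
grasp_force: 30.0
```

move_arm:
  increments:
    - {"xyz": [0, 0, 0], "roll": 0, "grip": 20}
    - {"xyz": [0, 0, 0], "roll": 0, "grip": 20}
    - {"xyz": [0, 0, 0], "roll": 0, "grip": 20}
    - {"xyz": [0, 0, 0], "roll": 0, "grip": 20}

```text
time_s: 12.03
position: [0.5858, -0.3185, -0.0054]
tcp_rot: [[-0.38, 0.925, 0.001], [0.925, 0.38, -0.001], [-0.001, 0.001, -1.0]]
force: [0.4, -0.0, -1.8]
opening: 0.385
grasp_force: 30.0
```

move_arm:
  increments:
    - {"xyz": [1.8, 0, 4], "roll": 0, "grip": 20}
    - {"xyz": [0, 0, 3], "roll": 0, "grip": 20}
    - {"xyz": [0, 0, 1.5], "roll": 0, "grip": 20}
    - {"xyz": [0, 0, 0], "roll": 0, "grip": 20}
    - {"xyz": [0, 0, 0], "roll": 0, "grip": 20}

```text
time_s: 12.45
position: [0.5845, -0.3164, -0.015]
tcp_rot: [[-0.38, 0.925, -0.0], [0.925, 0.38, 0.0], [0.0, -0.0, -1.0]]
force: [0.0, -0.1, -1.6]
opening: 0.386
grasp_force: 30.0
```

move_arm:
  increments:
    - {"xyz": [0, 0, 1], "roll": 0, "grip": 20}
    - {"xyz": [0, 0, 0], "roll": 0, "grip": 20}

```text
time_s: 12.62
position: [0.5846, -0.3165, -0.0158]
tcp_rot: [[-0.38, 0.925, -0.0], [0.925, 0.38, 0.0], [0.0, -0.0, -1.0]]
force: [0.1, 0.3, -0.7]
opening: 0.386
grasp_force: 30.0
```

move_arm:
  increments:
    - {"xyz": [0, 0, 1], "roll": 0, "grip": 20}
    - {"xyz": [0, 0, 0], "roll": 0, "grip": 20}

```text
time_s: 12.78
position: [0.5846, -0.3165, -0.0168]
tcp_rot: [[-0.38, 0.925, -0.0], [0.925, 0.38, 0.0], [0.0, -0.0, -1.0]]
force: [0.2, -0.5, -1.9]
opening: 0.381
grasp_force: 30.0
```

move_arm:
  increments:
    - {"xyz": [0, 0, 0.6], "roll": 0, "grip": 20}
    - {"xyz": [0, 0, 0], "roll": 0, "grip": 20}

```text
time_s: 12.95
position: [0.5846, -0.3165, -0.0169]
tcp_rot: [[-0.38, 0.925, -0.0], [0.925, 0.38, -0.0], [-0.0, -0.0, -1.0]]
force: [-0.3, -0.2, 1.2]
opening: 0.384
grasp_force: 30.0
```

move_arm:
  increments:
    - {"xyz": [0, 0, 0.5], "roll": 0, "grip": 20}
    - {"xyz": [0, 0, 0], "roll": 0, "grip": 20}

```text
time_s: 13.12
position: [0.5846, -0.3165, -0.0169]
tcp_rot: [[-0.38, 0.925, 0.0], [0.925, 0.38, -0.0], [-0.0, -0.0, -1.0]]
force: [-2.3, 0.1, 5.2]
opening: 0.383
grasp_force: 30.0
```

Contact comes exactly at the expected height. I'll release and rise.

move_arm:
  increments:
    - {"xyz": [0, 0, -0.5], "roll": 0, "grip": 65}
    - {"xyz": [0, 0, 0], "roll": 0, "grip": 65}
    - {"xyz": [0, 0, 0], "roll": 0, "grip": 65}
    - {"xyz": [0, 0, 0], "roll": 0, "grip": 65}
    - {"xyz": [0, 0, 0], "roll": 0, "grip": 65}

```text
time_s: 13.53
position: [0.5847, -0.3165, -0.0175]
tcp_rot: [[-0.38, 0.925, -0.0], [0.925, 0.38, 0.0], [0.0, -0.0, -1.0]]
force: [-0.5, 0.2, -0.1]
opening: 0.624
grasp_force: 0.0
```

move_arm:
  increments:
    - {"xyz": [0, 0, -10], "roll": 0, "grip": 65}
    - {"xyz": [0, 0, -20], "roll": 0, "grip": 65}
    - {"xyz": [0, 0, -30], "roll": 0, "grip": 65}
    - {"xyz": [0, 0, -35], "roll": 0, "grip": 65}
    - {"xyz": [0, 0, -25], "roll": 0, "grip": 65}

```text
time_s: 13.95
position: [0.5855, -0.3171, 0.106]
tcp_rot: [[-0.38, 0.925, 0.002], [0.925, 0.38, -0.002], [-0.003, 0.002, -1.0]]
force: [0.2, -0.0, -0.3]
opening: 0.65
grasp_force: 0.0
```

```bash
python3 -c "
from h import *
s=bot.read_state();print(s['force'],s['opening'])
plan(.4465,.2451,.0941,101.8,16)"
```

```text
[ 0.16081638 -0.03213086 -0.32185466] 0.650104816076029
at [ 0.5855 -0.3171  0.106 ] 112.35 dyaw -10.55
[np.float64(35.8), np.float64(5.3), np.float64(0.7)] 0.0115
[np.float64(35.9), np.float64(4.9), np.float64(0.7)] 0.0115
[np.float64(35.9), np.float64(4.5), np.float64(0.7)] 0.0115
[np.float64(36.0), np.float64(4.1), np.float64(0.7)] 0.0115
[np.float64(36.0), np.float64(3.7), np.float64(0.7)] 0.0115
[np.float64(36.0), np.float64(3.3), np.float64(0.7)] 0.0115
[np.float64(36.1), np.float64(2.8), np.float64(0.7)] 0.0115
[np.float64(36.1), np.float64(2.4), np.float64(0.7)] 0.0115
[np.float64(36.1), np.float64(2.0), np.float64(0.7)] 0.0115
[np.float64(36.2), np.float64(1.6), np.float64(0.7)] 0.0115
[np.float64(36.2), np.float64(1.2), np.float64(0.7)] 0.0115
[np.float64(36.2), np.float64(0.8), np.float64(0.7)] 0.0115
[np.float64(36.2), np.float64(0.3), np.float64(0.7)] 0.0115
[np.float64(36.2), np.float64(-0.1), np.float64(0.7)] 0.0115
[np.float64(36.2), np.float64(-0.5), np.float64(0.7)] 0.0115
[np.float64(36.2), np.float64(-0.9), np.float64(0.7)] 0.0115
```

move_arm:
  increments:
    - {"xyz": [30, 5, 0], "roll": 0.0115, "grip": 65}
    - {"xyz": [36, 5, 0], "roll": 0.0115, "grip": 65}
    - {"xyz": [36, 4.5, 0], "roll": 0.0115, "grip": 65}
    - {"xyz": [36, 4, 0], "roll": 0.0115, "grip": 65}
    - {"xyz": [36, 4, 0], "roll": 0.0115, "grip": 65}

```text
time_s: 14.37
position: [0.5428, -0.1447, 0.1037]
tcp_rot: [[-0.325, 0.946, 0.001], [0.946, 0.325, -0.0], [-0.001, 0.001, -1.0]]
force: [0.1, 0.8, 0.2]
opening: 0.649
grasp_force: 0.0
```

move_arm:
  increments:
    - {"xyz": [36, 3, 0], "roll": 0.0115, "grip": 65}
    - {"xyz": [36, 3, 0], "roll": 0.0115, "grip": 65}
    - {"xyz": [36, 2.5, 0], "roll": 0.0115, "grip": 65}
    - {"xyz": [36, 2, 0], "roll": 0.0115, "grip": 65}
    - {"xyz": [36, 1.5, 0], "roll": 0.0115, "grip": 65}

```text
time_s: 14.78
position: [0.4996, 0.0306, 0.1036]
tcp_rot: [[-0.271, 0.963, 0.001], [0.963, 0.271, -0.0], [-0.001, 0.001, -1.0]]
force: [-0.9, -0.4, 0.4]
opening: 0.648
grasp_force: 0.0
```

move_arm:
  increments:
    - {"xyz": [36, 1, 0], "roll": 0.0115, "grip": 65}
    - {"xyz": [36, 1, 0], "roll": 0.0115, "grip": 65}
    - {"xyz": [36, 0.5, 0], "roll": 0.0115, "grip": 65}
    - {"xyz": [36, 0, 0], "roll": 0.0115, "grip": 65}
    - {"xyz": [36, -0.5, 0], "roll": 0.0115, "grip": 65}

```text
time_s: 15.2
position: [0.4567, 0.2057, 0.1036]
tcp_rot: [[-0.215, 0.977, 0.001], [0.977, 0.215, 0.0], [-0.0, 0.001, -1.0]]
force: [1.9, -1.1, -0.5]
opening: 0.653
grasp_force: 0.0
```

move_arm:
  increments:
    - {"xyz": [36, -1, 0], "roll": 0.0115, "grip": 65}
    - {"xyz": [0, 0, 0], "roll": 0, "grip": 65}
    - {"xyz": [0, 0, 0], "roll": 0, "grip": 65}
    - {"xyz": [0, 0, 0], "roll": 0, "grip": 65}

```text
time_s: 15.53
position: [0.4484, 0.2388, 0.1032]
tcp_rot: [[-0.206, 0.979, 0.001], [0.979, 0.206, -0.0], [-0.0, 0.001, -1.0]]
force: [0.0, -1.0, -0.6]
opening: 0.648
grasp_force: 0.0
```

```bash
python3 - <<'E'
from h import *
plan(.4465,.2451,-.0129,101.8,1)
for n in('side','top'):
    b,d=bot.capture(n); P,u,v=cloud(n,d); hsv=cv2.cvtColor(b,cv2.COLOR_RGB2HSV)[v,u]
    for nm,c,z in(('tray',(.585,-.3164),.0205),('B',(.447,.245),.026)):
        m=(np.hypot(P[:,0]-c[0],P[:,1]-c[1])<.045)&(P[:,2]>z)&(P[:,2]<.05)&(hsv[:,1]>110)&(hsv[:,0]>14)&(hsv[:,0]<35)&(hsv[:,2]>40)
        if m.sum()>30: print(n,nm,m.sum(),cyl(P[m],.017,np.radians(105)))
E
```

```text
at [0.4484 0.2388 0.1032] 101.87 dyaw -0.07
[np.float64(6.6), np.float64(-0.6), np.float64(116.1)] 0.0012
side tray 630 (np.float64(112.31301859902116), np.float64(0.020345210043654752), array([ 0.59335071, -0.33803722]), array([ 0.57473649, -0.29268041]), np.float64(0.0009614705102957939))
side B 275 (np.float64(101.57481125314935), np.float64(0.024434257033510785), array([0.45064349, 0.21991396]), array([0.44067573, 0.26858175]), np.float64(0.001132466389881821))
top tray 407 (np.float64(112.8571925946574), np.float64(0.021526264444588217), array([ 0.6027851 , -0.35539636]), array([ 0.57612661, -0.2921551 ]), np.float64(0.0016430737969554139))
top B 71 (np.float64(101.6757091610914), np.float64(0.025037004102658727), array([0.45261641, 0.22058443]), array([0.45058595, 0.23041013]), np.float64(0.0015066583136086544))
```

A lies flat in the tray (axis z ≈ 0.021, 112.4°) and B hasn't moved. Descending on B.

move_arm:
  increments:
    - {"xyz": [6, -0.5, 15], "roll": 0, "grip": 65}
    - {"xyz": [0, 0, 30], "roll": 0, "grip": 65}
    - {"xyz": [0, 0, 20], "roll": 0, "grip": 65}
    - {"xyz": [0, 0, 5], "roll": 0, "grip": 65}
    - {"xyz": [0, 0, 0], "roll": 0, "grip": 65}

```text
time_s: 16.05
position: [0.4459, 0.2431, 0.0315]
tcp_rot: [[-0.202, 0.979, -0.004], [0.979, 0.202, -0.001], [-0.0, -0.004, -1.0]]
force: [-0.1, 0.4, 0.8]
opening: 0.65
grasp_force: 0.0
```

move_arm:
  increments:
    - {"xyz": [0, 0, 0], "roll": 0, "grip": 65}
    - {"xyz": [0, 0, 0], "roll": 0, "grip": 65}
    - {"xyz": [0, 0, 0], "roll": 0, "grip": 65}

```text
time_s: 16.3
position: [0.4477, 0.2447, 0.034]
tcp_rot: [[-0.204, 0.979, 0.003], [0.979, 0.204, 0.001], [0.0, 0.003, -1.0]]
force: [1.1, -0.5, 0.3]
opening: 0.65
grasp_force: 0.0
```

```bash
python3 -c "
from h import *
plan(.4465,.2451,-.0129,101.8,1)"
```

```text
at [0.4477 0.2447 0.034 ] 101.77 dyaw 0.03
[np.float64(0.6), np.float64(-1.1), np.float64(46.9)] -0.0005
```

move_arm:
  increments:
    - {"xyz": [0.5, -0.5, 12], "roll": 0, "grip": 65}
    - {"xyz": [0, 0, 12], "roll": 0, "grip": 65}
    - {"xyz": [0, 0, 10], "roll": 0, "grip": 65}
    - {"xyz": [0, 0, 7], "roll": 0, "grip": 65}
    - {"xyz": [0, 0, 3], "roll": 0, "grip": 65}

```text
time_s: 16.72
position: [0.4457, 0.245, -0.0118]
tcp_rot: [[-0.205, 0.979, -0.001], [0.979, 0.205, -0.0], [-0.0, -0.001, -1.0]]
force: [-0.5, -0.3, 0.7]
opening: 0.65
grasp_force: 0.0
```

move_arm:
  increments:
    - {"xyz": [0, 0, 0], "roll": 0, "grip": 65}
    - {"xyz": [0, 0, 0], "roll": 0, "grip": 65}
    - {"xyz": [0, 0, 0], "roll": 0, "grip": 65}
    - {"xyz": [0, 0, 0], "roll": 0, "grip": 65}
    - {"xyz": [0, 0, 0], "roll": 0, "grip": 65}

```text
time_s: 17.13
position: [0.4462, 0.2452, -0.0109]
tcp_rot: [[-0.205, 0.979, 0.001], [0.979, 0.205, 0.0], [0.0, 0.001, -1.0]]
force: [0.7, -0.1, 0.6]
opening: 0.65
grasp_force: 0.0
```

move_arm:
  increments:
    - {"xyz": [0, 0, 2], "roll": 0, "grip": 65}
    - {"xyz": [0, 0, 0], "roll": 0, "grip": 20}
    - {"xyz": [0, 0, 0], "roll": 0, "grip": 20}
    - {"xyz": [0, 0, 0], "roll": 0, "grip": 20}
    - {"xyz": [0, 0, 0], "roll": 0, "grip": 20}

```text
time_s: 17.55
position: [0.4459, 0.2451, -0.0132]
tcp_rot: [[-0.205, 0.979, -0.0], [0.979, 0.205, -0.0], [-0.0, -0.0, -1.0]]
force: [0.1, 0.2, 0.5]
opening: 0.437
grasp_force: 0.0
```

move_arm:
  increments:
    - {"xyz": [0, 0, 0], "roll": 0, "grip": 20}
    - {"xyz": [0, 0, 0], "roll": 0, "grip": 20}
    - {"xyz": [0, 0, 0], "roll": 0, "grip": 20}
    - {"xyz": [0, 0, 0], "roll": 0, "grip": 20}

```text
time_s: 17.88
position: [0.4459, 0.2451, -0.0132]
tcp_rot: [[-0.205, 0.979, 0.0], [0.979, 0.205, -0.0], [-0.0, 0.0, -1.0]]
force: [-0.5, -0.1, -0.1]
opening: 0.387
grasp_force: 30.0
```

move_arm:
  increments:
    - {"xyz": [0, 0, -8], "roll": 0, "grip": 20}
    - {"xyz": [0, 0, -12], "roll": 0, "grip": 20}
    - {"xyz": [0, 0, -12], "roll": 0, "grip": 20}
    - {"xyz": [0, 0, -5], "roll": 0, "grip": 20}
    - {"xyz": [0, 0, 0], "roll": 0, "grip": 20}

```text
time_s: 18.3
position: [0.4469, 0.2454, 0.0251]
tcp_rot: [[-0.205, 0.979, 0.003], [0.979, 0.205, 0.001], [0.0, 0.003, -1.0]]
force: [-0.7, 0.3, -0.6]
opening: 0.386
grasp_force: 30.0
```

move_arm:
  increments:
    - {"xyz": [0, 0, 0], "roll": 0, "grip": 20}
    - {"xyz": [0, 0, 0], "roll": 0, "grip": 20}

```text
time_s: 18.47
position: [0.4456, 0.245, 0.0235]
tcp_rot: [[-0.204, 0.979, -0.001], [0.979, 0.204, -0.0], [-0.0, -0.001, -1.0]]
force: [-0.2, -0.0, -1.7]
opening: 0.387
grasp_force: 30.0
```

```bash
python3 -c "
from h import *
plan(.5541,.073,.0238,92.15,9)"
```

```text
at [0.4456 0.245  0.0235] 101.8 dyaw -9.65
[np.float64(-21.2), np.float64(7.9), np.float64(-0.0)] 0.0187
[np.float64(-21.0), np.float64(8.3), np.float64(-0.0)] 0.0187
[np.float64(-20.9), np.float64(8.7), np.float64(-0.0)] 0.0187
[np.float64(-20.7), np.float64(9.1), np.float64(-0.0)] 0.0187
[np.float64(-20.5), np.float64(9.5), np.float64(-0.0)] 0.0187
[np.float64(-20.3), np.float64(9.8), np.float64(-0.0)] 0.0187
[np.float64(-20.2), np.float64(10.2), np.float64(-0.0)] 0.0187
[np.float64(-20.0), np.float64(10.6), np.float64(-0.0)] 0.0187
[np.float64(-19.8), np.float64(11.0), np.float64(-0.0)] 0.0187
```

move_arm:
  increments:
    - {"xyz": [-21, 8, 0], "roll": 0.0187, "grip": 20}
    - {"xyz": [-21, 8, 0], "roll": 0.0187, "grip": 20}
    - {"xyz": [-21, 8.5, 0], "roll": 0.0187, "grip": 20}
    - {"xyz": [-20.5, 9, 0], "roll": 0.0187, "grip": 20}
    - {"xyz": [-20.5, 9.5, 0], "roll": 0.0187, "grip": 20}

```text
time_s: 18.88
position: [0.5055, 0.1488, 0.0229]
tcp_rot: [[-0.112, 0.994, -0.002], [0.994, 0.112, -0.0], [0.0, -0.002, -1.0]]
force: [-0.0, 0.4, -1.1]
opening: 0.39
grasp_force: 30.0
```

move_arm:
  increments:
    - {"xyz": [-20, 10, 0], "roll": 0.0187, "grip": 20}
    - {"xyz": [-20, 10, 0], "roll": 0.0187, "grip": 20}
    - {"xyz": [-20, 10.5, 0], "roll": 0.0187, "grip": 20}
    - {"xyz": [-18, 11, 0], "roll": 0.0187, "grip": 20}
    - {"xyz": [0, 0, 0], "roll": 0, "grip": 20}

```text
time_s: 19.3
position: [0.5573, 0.0722, 0.0232]
tcp_rot: [[-0.034, 0.999, 0.004], [0.999, 0.034, -0.001], [-0.001, 0.004, -1.0]]
force: [0.4, 0.0, -0.8]
opening: 0.384
grasp_force: 30.0
```

move_arm:
  increments:
    - {"xyz": [0, 0, 0], "roll": 0, "grip": 20}
    - {"xyz": [0, 0, 0], "roll": 0, "grip": 20}
    - {"xyz": [0, 0, 0], "roll": 0, "grip": 20}
    - {"xyz": [0, 0, 0], "roll": 0, "grip": 20}
    - {"xyz": [0, 0, 0], "roll": 0, "grip": 20}

```text
time_s: 19.72
position: [0.553, 0.0764, 0.0237]
tcp_rot: [[-0.039, 0.999, -0.001], [0.999, 0.039, 0.0], [0.0, -0.001, -1.0]]
force: [-0.1, 0.4, -1.6]
opening: 0.383
grasp_force: 30.0
```

```bash
python3 -c "
from h import *
s=bot.read_state();print(s['force'],s['opening'])
plan(.5549,.053,.0238,92.15,1)"
```

```text
[-0.05011349  0.35278802 -1.64160494] 0.3833933517622806
at [0.553  0.0764 0.0237] 92.24 dyaw -0.09
[np.float64(-23.4), np.float64(1.0), np.float64(-0.1)] 0.0016
```

move_arm:
  increments:
    - {"xyz": [-5, 1, 0], "roll": 0.0016, "grip": 20}
    - {"xyz": [-6, 0, 0], "roll": 0, "grip": 20}
    - {"xyz": [-5, 0, 0], "roll": 0, "grip": 20}
    - {"xyz": [-4, 0, 0], "roll": 0, "grip": 20}
    - {"xyz": [-2, 0, 0], "roll": 0, "grip": 20}

```text
time_s: 20.13
position: [0.5557, 0.0526, 0.0238]
tcp_rot: [[-0.035, 0.999, 0.0], [0.999, 0.035, -0.0], [-0.0, 0.0, -1.0]]
force: [-0.0, -0.3, -0.4]
opening: 0.383
grasp_force: 30.0
```

move_arm:
  increments:
    - {"xyz": [-2, 0, 0], "roll": 0, "grip": 20}
    - {"xyz": [-2, 0, 0], "roll": 0, "grip": 20}
    - {"xyz": [-2, 0, 0], "roll": 0, "grip": 20}
    - {"xyz": [-2, 0, 0], "roll": 0, "grip": 20}
    - {"xyz": [0, 0, 0], "roll": 0, "grip": 20}

```text
time_s: 20.55
position: [0.5552, 0.0453, 0.0236]
tcp_rot: [[-0.036, 0.999, -0.001], [0.999, 0.036, -0.0], [-0.0, -0.001, -1.0]]
force: [-1.3, -1.3, -1.1]
opening: 0.384
grasp_force: 30.0
```

move_arm:
  increments:
    - {"xyz": [-1.5, 0, 0], "roll": 0, "grip": 20}
    - {"xyz": [-1.5, 0, 0], "roll": 0, "grip": 20}
    - {"xyz": [-1.5, 0, 0], "roll": 0, "grip": 20}
    - {"xyz": [-1.5, 0, 0], "roll": 0, "grip": 20}
    - {"xyz": [0, 0, 0], "roll": 0, "grip": 20}

```text
time_s: 20.97
position: [0.5553, 0.0395, 0.0236]
tcp_rot: [[-0.036, 0.999, -0.002], [0.999, 0.036, 0.0], [0.0, -0.002, -1.0]]
force: [-2.3, 1.1, -0.4]
opening: 0.387
grasp_force: 30.0
```

move_arm:
  increments:
    - {"xyz": [-1.5, 0, 0], "roll": 0, "grip": 20}
    - {"xyz": [-1.5, 0, 0], "roll": 0, "grip": 20}
    - {"xyz": [-1.5, 0, 0], "roll": 0, "grip": 20}
    - {"xyz": [0, 0, 0], "roll": 0, "grip": 20}

```text
time_s: 21.3
position: [0.5555, 0.035, 0.0236]
tcp_rot: [[-0.036, 0.999, -0.002], [0.999, 0.036, 0.0], [0.0, -0.001, -1.0]]
force: [-2.6, 0.6, -1.6]
opening: 0.383
grasp_force: 30.0
```

move_arm:
  increments:
    - {"xyz": [-2, -0.4, 0], "roll": 0, "grip": 20}
    - {"xyz": [-2, 0, 0], "roll": 0, "grip": 20}
    - {"xyz": [-2, 0, 0], "roll": 0, "grip": 20}
    - {"xyz": [-2, 0, 0], "roll": 0, "grip": 20}
    - {"xyz": [0, 0, 0], "roll": 0, "grip": 20}

```text
time_s: 21.72
position: [0.5559, 0.0266, 0.0237]
tcp_rot: [[-0.036, 0.999, -0.0], [0.999, 0.036, -0.0], [-0.0, -0.0, -1.0]]
force: [-3.5, 0.3, -0.6]
opening: 0.384
grasp_force: 30.0
```

move_arm:
  increments:
    - {"xyz": [-2, 0, 0], "roll": 0, "grip": 20}
    - {"xyz": [-2, 0, 0], "roll": 0, "grip": 20}
    - {"xyz": [-2, 0, 0], "roll": 0, "grip": 20}
    - {"xyz": [-2, 0, 0], "roll": 0, "grip": 20}
    - {"xyz": [0, 0, 0], "roll": 0, "grip": 20}

```text
time_s: 22.13
position: [0.5563, 0.0186, 0.0237]
tcp_rot: [[-0.036, 0.999, -0.0], [0.999, 0.036, -0.0], [-0.0, -0.0, -1.0]]
force: [-3.0, 0.7, -1.1]
opening: 0.383
grasp_force: 30.0
```

move_arm:
  increments:
    - {"xyz": [-2, -0.5, 0], "roll": 0, "grip": 20}
    - {"xyz": [-3, 0, 0], "roll": 0, "grip": 20}
    - {"xyz": [-3, 0, 0], "roll": 0, "grip": 20}
    - {"xyz": [-3, 0, 0], "roll": 0, "grip": 20}
    - {"xyz": [-1, 0, 0], "roll": 0, "grip": 20}

```text
time_s: 22.55
position: [0.5566, 0.0064, 0.0238]
tcp_rot: [[-0.036, 0.999, 0.0], [0.999, 0.036, -0.0], [-0.0, 0.0, -1.0]]
force: [-2.2, 2.2, -1.3]
opening: 0.39
grasp_force: 30.0
```

move_arm:
  increments:
    - {"xyz": [-2, 0, 0], "roll": 0, "grip": 20}
    - {"xyz": [-2, 0, 0], "roll": 0, "grip": 20}
    - {"xyz": [-1.5, 0, 0], "roll": 0, "grip": 20}
    - {"xyz": [-1, 0, 0], "roll": 0, "grip": 20}
    - {"xyz": [0, 0, 0], "roll": 0, "grip": 20}

```text
time_s: 22.97
position: [0.5568, 0.0002, 0.0238]
tcp_rot: [[-0.036, 0.999, 0.0], [0.999, 0.036, -0.0], [-0.0, 0.0, -1.0]]
force: [-2.0, 0.5, -1.4]
opening: 0.388
grasp_force: 30.0
```

move_arm:
  increments:
    - {"xyz": [-1, 0, 0], "roll": 0, "grip": 20}
    - {"xyz": [-1, 0, 0], "roll": 0, "grip": 20}
    - {"xyz": [0, 0, 0], "roll": 0, "grip": 20}

```text
time_s: 23.22
position: [0.5568, -0.0016, 0.0238]
tcp_rot: [[-0.036, 0.999, 0.0], [0.999, 0.036, -0.0], [-0.0, 0.0, -1.0]]
force: [-1.4, 0.0, -0.6]
opening: 0.381
grasp_force: 30.0
```

move_arm:
  increments:
    - {"xyz": [-1, 0, 0], "roll": 0, "grip": 20}
    - {"xyz": [-1, 0, 0], "roll": 0, "grip": 20}
    - {"xyz": [0, 0, 0], "roll": 0, "grip": 20}

```text
time_s: 23.47
position: [0.5569, -0.003, 0.0238]
tcp_rot: [[-0.036, 0.999, 0.0], [0.999, 0.036, 0.001], [0.001, 0.0, -1.0]]
force: [-1.2, 4.1, -0.2]
opening: 0.386
grasp_force: 30.0
```

move_arm:
  increments:
    - {"xyz": [-1, 0, 0], "roll": 0, "grip": 20}
    - {"xyz": [-1, 0, 0], "roll": 0, "grip": 20}
    - {"xyz": [0, 0, 0], "roll": 0, "grip": 20}

```text
time_s: 23.72
position: [0.5568, -0.003, 0.0238]
tcp_rot: [[-0.035, 0.999, 0.0], [0.999, 0.035, 0.004], [0.004, 0.0, -1.0]]
force: [0.2, 11.0, -0.0]
opening: 0.384
grasp_force: 30.0
```

Home against the block at gauge x ≈ -50 (11 N). I'll relax the push, settle it on the pin, release and rise.

move_arm:
  increments:
    - {"xyz": [2, 0, 0.5], "roll": 0, "grip": 20}
    - {"xyz": [0, 0, 0.3], "roll": 0, "grip": 20}
    - {"xyz": [0, 0, 0], "roll": 0, "grip": 20}
    - {"xyz": [0, 0, 0], "roll": 0, "grip": 62}
    - {"xyz": [0, 0, 0], "roll": 0, "grip": 62}

```text
time_s: 24.13
position: [0.5582, -0.0044, 0.0233]
tcp_rot: [[-0.036, 0.999, 0.003], [0.999, 0.036, -0.002], [-0.002, 0.003, -1.0]]
force: [1.0, -0.7, 0.1]
opening: 0.465
grasp_force: 0.0
```

move_arm:
  increments:
    - {"xyz": [0, 0, 0], "roll": 0, "grip": 62}
    - {"xyz": [0, 0, 0], "roll": 0, "grip": 62}
    - {"xyz": [0, 0, 0], "roll": 0, "grip": 62}
    - {"xyz": [0, 0, 0], "roll": 0, "grip": 62}

```text
time_s: 24.47
position: [0.5571, -0.0038, 0.023]
tcp_rot: [[-0.036, 0.999, 0.001], [0.999, 0.036, -0.0], [-0.0, 0.001, -1.0]]
force: [0.3, -0.2, -0.4]
opening: 0.614
grasp_force: 0.0
```

move_arm:
  increments:
    - {"xyz": [0, 0, -8], "roll": 0, "grip": 62}
    - {"xyz": [0, 0, -15], "roll": 0, "grip": 62}
    - {"xyz": [0, 0, -25], "roll": 0, "grip": 62}
    - {"xyz": [0, 0, -30], "roll": 0, "grip": 62}
    - {"xyz": [0, 0, -30], "roll": 0, "grip": 62}

```text
time_s: 24.88
position: [0.5561, -0.0034, 0.1321]
tcp_rot: [[-0.036, 0.999, -0.001], [0.999, 0.036, 0.0], [0.0, -0.001, -1.0]]
force: [-0.4, -0.2, 0.0]
opening: 0.619
grasp_force: 0.0
```

move_arm:
  increments:
    - {"xyz": [25, 0, -10], "roll": 0, "grip": 62}
    - {"xyz": [35, 0, 0], "roll": 0, "grip": 62}
    - {"xyz": [35, 0, 0], "roll": 0, "grip": 62}
    - {"xyz": [35, 0, 0], "roll": 0, "grip": 62}
    - {"xyz": [30, 0, 0], "roll": 0, "grip": 62}

```text
time_s: 25.3
position: [0.5507, 0.1584, 0.1419]
tcp_rot: [[-0.036, 0.999, 0.001], [0.999, 0.036, 0.0], [0.0, 0.001, -1.0]]
force: [0.4, -1.1, 0.3]
opening: 0.624
grasp_force: 0.0
```

move_arm:
  increments:
    - {"xyz": [35, 0, 0], "roll": 0, "grip": 62}
    - {"xyz": [35, 0, 0], "roll": 0, "grip": 62}
    - {"xyz": [20, 0, 0], "roll": 0, "grip": 62}
    - {"xyz": [0, 0, 0], "roll": 0, "grip": 62}
    - {"xyz": [0, 0, 0], "roll": 0, "grip": 62}

```text
time_s: 25.72
position: [0.5473, 0.2474, 0.1413]
tcp_rot: [[-0.039, 0.999, 0.0], [0.999, 0.039, -0.0], [-0.0, 0.0, -1.0]]
force: [-0.1, -0.3, -0.5]
opening: 0.62
grasp_force: 0.0
```

```bash
python3 - <<'E'
from h import *
out=[]
for n in('side','top'):
    b,d=bot.capture(n); P,u,v=cloud(n,d); hsv=cv2.cvtColor(b,cv2.COLOR_RGB2HSV)[v,u]
    m=(abs(P[:,0]-.557)<.03)&(P[:,1]>-.026)&(P[:,1]<.06)&(P[:,2]>.055)&(P[:,2]<.083)&(hsv[:,1]>100)
    print(n,m.sum(),cyl(P[m],.017,np.radians(92)) if m.sum()>30 else '')
    out.append(cv2.resize(b,(400,300)) if n=='x' else cv2.resize(b[150:400,200:530] if n=='side' else b[130:340,260:540],(400,300),interpolation=2))
cv2.imwrite('pics/c6.png',np.hstack(out)[:,:,::-1])
print(bot.read_state()['time_s'])
E
```

```text
side 283 (np.float64(92.06891628594578), np.float64(0.060654614148370055), array([ 0.55707924, -0.01710092]), array([0.55567819, 0.02168234]), np.float64(0.0008493180788461123))
top 408 (np.float64(92.23833810911881), np.float64(0.06137034050936713), array([ 0.55973985, -0.0258477 ]), array([0.55785975, 0.02225342]), np.float64(0.0013442905073726419))
25.8167
```

View pics/c6.png

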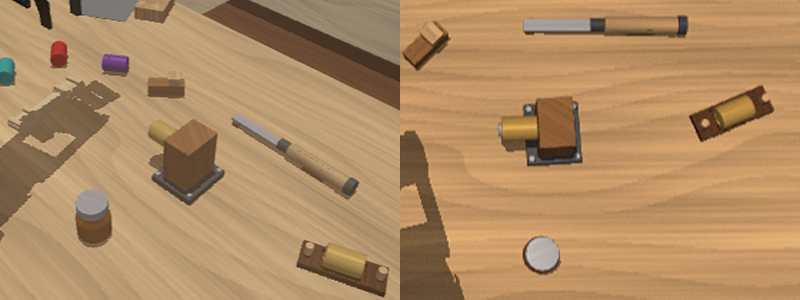

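B is home against the block, with its outer end at y = 0.022 and about 5 mm of pin showing (top crop (503,128)). A lies flat in the tray (crop (735,110)), and the chisel, jar and joint look unmoved.

```bash
python3 -c "
from rig import bot
print(bot.hand_in())"
```

```text
the job is handed in; nothing more can be done
None
```

Job handed in at about 26 s: ferrule_b fits and is fully home on the pin, ferrule_a (the narrow one) lies flat in the tray, both released, and the chisel, jar and wood joint were left where they were.

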